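# Clamp the cover of a membrane filter holder crosswise

## Robot

A 7-joint arm with a two-finger parallel gripper is mounted at the origin on a cart in front of the work surface, level with it; the furniture and walls round the work are solid. World frame = base frame: x ahead of the robot, y to its left, z up, the work surface at z = 0. Lengths are in m, angles in rad, forces in N, time in s.
With the tool pointing down it reaches from about 0.4 to 0.85 m from the base axis. Payload 10.4 kg.
Tool frame: the origin (TCP) lies between the finger pads; the fingertips stand ahead of it and the grasp point (between the pads) lies 5 mm behind it (manip.tip_extent is the z of the fingertips in the tool frame, in m); z points along the fingers, y is the line along which they close (so a half turn about z gives the same grasp; the last joint's range is limited). The gripper opens to 85 mm and grips with 20 to 120 N. Pads are 22 mm wide; open, the fingers measure 114 mm over their backs; the gripper's body (76 mm by 85 mm) begins 54 mm behind the grasp point. The pads swing forward as they close: fully open they stand 13 mm farther back than shut.
Start: joints at [-1.202, 0.332, -0.065, 1.46, 0.022, 1.35, -0.088], TCP at [0.239, 0.578, 0.245] pointing down, gripper open.
Joint ranges: [-2.6, 2.6], [-0.5, 2.12], [-1.47, 1.34], [0.16, 2.42], [-1.27, 4.41], [0.06, 2.06], [-2.6, 2.6]. Speed limits (rad/s): [2.22, 2.22, 2.79, 2.79, 3.14, 3.14, 3.14].

## Interface

Orientations are given as a unit quaternion [x, y, z, w].
In Python, from workcell import status, viewer, manip gives the robot as it stands.
- The arm moves only by the tool play_rows, never from a script. Its argument "plan" is one flat list of numbers, 7 for each row, row after row: the turn, a rotation vector about the tool's x, y, z in degrees, then the shift along the tool's x, y, z in m, then the opening, from 0 (shut) to 1 (fully open). In form: [ax, ay, az, dx, dy, dz, grip, ax, ay, az, dx, dy, dz, grip, ...]. A call has 1 to 20 rows; each row is the pose to reach, as a shift and turn from the pose commanded when the call began, along the tool's axes at that moment; what a row does not reach only later rows make up. A row lasts 1/8 s, in which the tool goes at most 62.5 mm and 10.7 degrees, less where a joint would pass 70% of its speed; a pose out of reach is approached as far as the arm can. A call with a gripper value outside its range is refused whole. The fingers move at their own pace and stop on an object; "squeeze" is the grip in N (left out, the last holds). Time passes only in rows, so rows that repeat a pose let the fingers close. It gives the time, the measured TCP pose, the force, the opening and the grip force at its end, in the units of the state.
- status.get_obs(): the state, without advancing time (a new reading comes with each control period).
- viewer.camera(name): name is "scene" or "side" or "wrist"; returns the picture (480x640x3 uint8, red, green, blue); there is no depth.
- viewer.camera_model(name): a dict with "fx", "fy", "cx", "cy" (pixels), "R" (3x3) and "t" (3): a world point X has camera coordinates R X + t. Camera axes: x right, y down, z forward; pixel columns grow to the right and rows downward; lengths in m; the calibration is good to about 2 mm. A picture is of the moment at which its call begins: read the wrist's pose just before it. camera_model takes no time and is no camera call; for the wrist camera it gives the pose at the moment of the call.
- manip.hand_in(): hands the job in; it is judged then, once.
The state is a dict: "clock": time; "joint_pos": joint angles; "joint_velocities": joint speeds; "tau": joint torques, N m; "position": TCP position; "ee_rot": TCP orientation; "ft_force": force on the tool from outside, world axes, zero at the start; "torque": the same for the moment, N m; "grip_width": opening from 0.0 (shut) to 1.0 (fully open); "grasp_force": force on a finger pad.
Only numpy, scipy, OpenCV 4.12 (cv2) and the standard library are available. Lean on these libraries where they do the work, as an engineer would, in place of code of your own. Each camera call takes 0.05 s, during which the arm holds its last target. There are 200 camera calls.

## Task

The clear cover of the membrane filter holder is held by four black hand nuts that are all still loose. Going crosswise, so that each first nut is followed by the one diagonally opposite, turn every nut clockwise only until you feel its rubber washer just begin to bite; then go round crosswise a second time and turn each nut an eighth of a turn further, so that the cover is clamped evenly and no nut is overtightened. Leave everything else on the bench where it stands.

Things in the scene. Friction and masses are not known exactly. Their poses are not given: they have to be found in the camera images.
- holder: membrane filter holder, fixed to the bench: round aluminium base 184 mm across on four legs, with a clear cover of the same width held by four hand nuts. Origin under its centre at bench height, z up; the nuts' axes stand at (+48,+48), (+48,-48), (-48,-48), (-48,+48) mm in its x, y for nuts 1 to 4; a steel hose barb sticks out at -x
- cover: clear glass disc, 184 mm across, 12 mm thick, loose on the gasket, located by two dowels, a 26 mm high steel inlet port in its middle. Origin centre of its underside, 58.5 mm above the bench. At the start a gap of 0.05 to 1.05 mm, different for every nut, is left between it and the rubber washer (41 mm) under each nut: too little to see or measure, it must be felt
- holder_top (a point): centre of the cover's top face, 70.5 mm above the bench. Feel: free turning takes 0.04 Nm; once its washer touches, a nut clamps some 40 N more per rad, torque 0.014 Nm per N (20% either way), a third less once the tool stands still. Just biting: 4 to 18 N, a rise of 0.05 to 0.2 Nm; an eighth of a turn more: 35 to 40 N, 0.4 to 0.5 Nm. Let go, it springs back 2 to 10 deg and then holds
- nut_1: Nut 1, diagonally opposite nut 3: six-sided black hand nut: hexagon 30 mm across flats, 34 mm high, on a 39 mm round flange 4 mm thick. Origin on its axis, 24 mm above the flange, 10 mm below its top: set the pads' middle here; fingertips at most 22 mm lower. z up; flats face +y, -y and every 60 deg from there. Clockwise from above tightens, sinking 0.95 mm per rad.
- nut_2: Nut 2, diagonally opposite nut 4: six-sided black hand nut: hexagon 30 mm across flats, 34 mm high, on a 39 mm round flange 4 mm thick. Origin on its axis, 24 mm above the flange, 10 mm below its top: set the pads' middle here; fingertips at most 22 mm lower. z up; flats face +y, -y and every 60 deg from there. Clockwise from above tightens, sinking 0.95 mm per rad.
- nut_3: Nut 3, diagonally opposite nut 1: six-sided black hand nut: hexagon 30 mm across flats, 34 mm high, on a 39 mm round flange 4 mm thick. Origin on its axis, 24 mm above the flange, 10 mm below its top: set the pads' middle here; fingertips at most 22 mm lower. z up; flats face +y, -y and every 60 deg from there. Clockwise from above tightens, sinking 0.95 mm per rad.
- nut_4: Nut 4, diagonally opposite nut 2: six-sided black hand nut: hexagon 30 mm across flats, 34 mm high, on a 39 mm round flange 4 mm thick. Origin on its axis, 24 mm above the flange, 10 mm below its top: set the pads' middle here; fingertips at most 22 mm lower. z up; flats face +y, -y and every 60 deg from there. Clockwise from above tightens, sinking 0.95 mm per rad.
- petri_dish: lidded petri dish, 93 mm across, 16 mm high; origin centre of its underside. A bystander
- forceps: fine steel forceps lying flat, 117 mm long; origin centre of the underside. A bystander
- beaker: 100 ml beaker, 54 mm across, 68 mm high; origin centre of its underside. A bystander
- reagent_bottle: reagent bottle with screw cap, 56 mm across, 107 mm high; origin centre of its underside. A bystander
- bench_timer: flat white bench timer, 64 x 66 x 16 mm; origin centre of its underside. A bystander
- tape: roll of masking tape lying flat, 96 mm across, 25 mm high; origin centre of its underside. A bystander
- filter_flask: filtering flask with a glass funnel on top, 131 mm across at the foot, 355 mm tall, fixed; origin centre of its underside. An obstacle to keep clear of
- vacuum_pump: vacuum pump, about 180 x 125 mm, 216 mm tall with its carrying handle, fixed; origin on its underside. An obstacle to keep clear of
- screw_cap: small open screw cap, 27 mm across, 20 mm high, beside the holder; origin centre of its underside. A bystander
- vial: capped glass vial, 27 mm across, 64 mm high, beside the holder; origin centre of its underside. A bystander

How it is judged:
On the way, in this order (a step that is already met when the one before it is completed fails the run):
1. first two diagonally opposite nuts just bite (clamp 4 to 18 N each) while the other two are still loose (below 4 N) (((contact force between nut_1 and cover between 4 and 18 N and contact force between nut_3 and cover between 4 and 18 N and contact force between each of nut_2, nut_4 and cover below 4 N) or (contact force between nut_2 and cover between 4 and 18 N and contact force between nut_4 and cover between 4 and 18 N and contact force between each of nut_1, nut_3 and cover below 4 N))), for 0.2 s.
2. all four nuts just bite: each clamps with 4 to 18 N (contact force between nut_1 and cover between 4 and 18 N and contact force between nut_2 and cover between 4 and 18 N and contact force between nut_3 and cover between 4 and 18 N and contact force between nut_4 and cover between 4 and 18 N), for 0.2 s.
3. two diagonally opposite nuts are tight (above 22 N) while the other two only bite (below 18 N) (((contact force between each of nut_1, nut_3 and cover above 22 N and contact force between each of nut_2, nut_4 and cover below 18 N) or (contact force between each of nut_2, nut_4 and cover above 22 N and contact force between each of nut_1, nut_3 and cover below 18 N))), for 0.2 s.
At the end, for the whole second after the job is handed in: all four nuts are tight, each clamping the cover with 22 to 60 N, and the cover lies level (within 0.02 rad) on its gasket (contact force between nut_1 and cover between 22 and 60 N and contact force between nut_2 and cover between 22 and 60 N and contact force between nut_3 and cover between 22 and 60 N and contact force between nut_4 and cover between 22 and 60 N and angle between cover's own z axis and vertical below 0.02 rad); the robot touches nothing.
It fails at once if a nut is overtightened: it clamps the cover with more than 80 N (contact force between any of nut_1, nut_2, nut_3, nut_4 and cover above 80 N).
It fails at once if something else on the bench is pushed more than 2 cm from its place (distance of any of petri_dish, forceps, beaker, reagent_bottle, bench_timer, tape, screw_cap, vial from where it was at the start of the episode above 0.02 m).
It also fails if it takes over 72 s, if anything falls off the work surface, if the arm or the gripper's body presses on something with over 40 N, if the wrist force passes 120 N, or if a joint passes its speed limit or range.

## Working session

There is one attempt and no reset: what is moved stays moved. The work goes in short steps, Python scripts to look and compute and a tool call to move; the robot and the scene stay as the last step left them, time stands still between calls to the robot, and variables do not carry over. Pictures are saved under pics/ and viewed, at most 10 in all, crops included, and the job is handed in when it is done.

Besides the shell and the picture viewer there is one more tool, called after ">>>" by a JSON object that holds its "op" and its "data", one argument or row to a line. play_rows: Moves the arm, as the interface text tells. Its arguments: {"type":"object","properties":{"plan":{"type":"array","items":{"type":"number"}},"squeeze":{"type":"number"}},"required":["plan"]}

```bash
ls; mkdir -p pics
python3 - <<'E'
from workcell import status, viewer, manip
import cv2
print(status.get_obs(), manip.tip_extent)
for n in ("scene","side"):
    cv2.imwrite(f"pics/{n}0.png", viewer.camera(n)[:,:,::-1])
    print(n,viewer.camera_model(n))
E
```

```text
pics
{'clock': 0.0, 'joint_pos': array([-1.20159952,  0.33284784, -0.06468806,  1.46093359,  0.02157465,
        1.34990668, -0.08850025]), 'joint_velocities': array([-5.94313704e-04, -5.74745288e-05, -6.46680147e-05,  4.76010639e-05,
        2.60126766e-04, -5.79166657e-04,  1.67248061e-04]), 'tau': array([-1.76038493e-04, -6.25430489e+01,  4.91090294e-02, -3.91616464e+01,
        1.62801793e-02,  9.73512128e-03,  1.13890380e-05]), 'position': array([0.23852376, 0.57731081, 0.24453458]), 'ee_rot': array([ 1.94645966e-01,  9.80873313e-01, -6.91238994e-04, -1.14254496e-04]), 'ft_force': array([-0.19791279,  0.09272189,  0.67126034]), 'torque': array([ 0.00896188, -0.01402436, -0.04884146]), 'grasp_force': 0.0, 'grip_width': 0.9960416330803775} 0.014
scene {'fx': 494.03956607999675, 'fy': 494.03956607999675, 'cx': 329.1105709548603, 'cy': 234.01838650905066, 'R': array([[ 0.88181629, -0.47157754, -0.00382671],
       [-0.2703987 , -0.49894483, -0.82337027],
       [ 0.38637361,  0.72709606, -0.56749164]]), 't': array([-0.41631482,  0.29060795,  1.34141566])}
side {'fx': 529.7346819910582, 'fy': 529.7346819910582, 'cx': 316.85077585100726, 'cy': 241.4562088426295, 'R': array([[-0.9619252 , -0.27329434,  0.0031811 ],
       [-0.10766838,  0.36821558, -0.92348514],
       [ 0.25121193, -0.88866613, -0.38362101]]), 't': array([0.56691722, 0.07987476, 1.33953177])}
```

View pics/scene0.png

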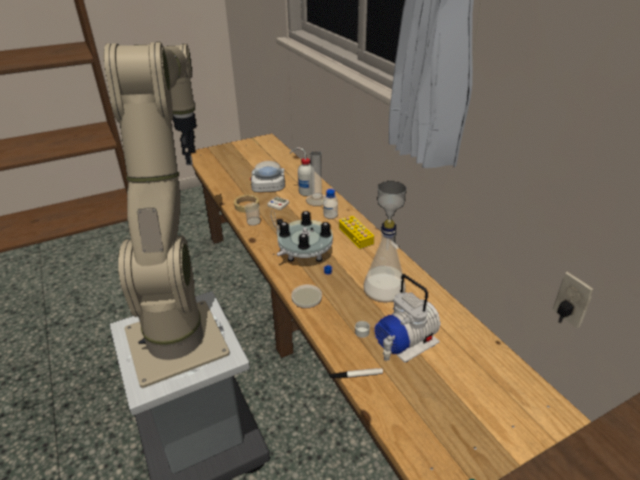

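View pics/side0.png

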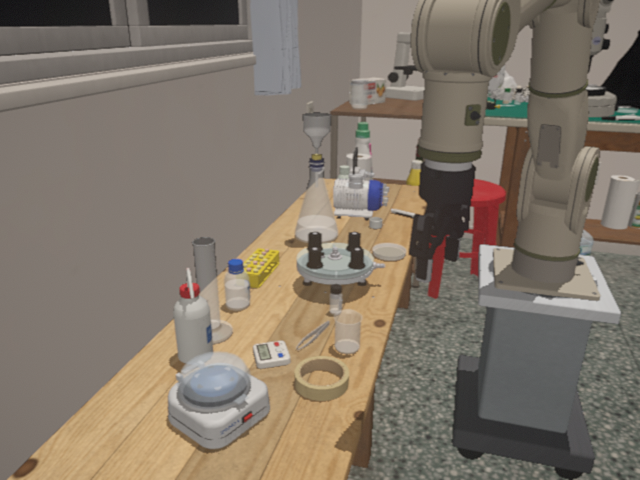

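The scene view shows four black nuts near (284,229), (306,218), (326,230), (304,241). The side view shows them near (315,243), (354,241), (314,257), (357,257), with the barb at (378,267), on the robot's side.

```bash
cat > h.py <<'E'
import numpy as np, cv2
from workcell import status, viewer, manip
from scipy.spatial.transform import Rotation as Rot
def ray(m,uv):
    d=np.array([(uv[0]-m['cx'])/m['fx'],(uv[1]-m['cy'])/m['fy'],1.]); return -m['R'].T@m['t'], m['R'].T@d
def onz(m,uv,z):
    o,d=ray(m,uv); return o+d*(z-o[2])/d[2]
def proj(m,X):
    c=m['R']@X+m['t']; return np.array([m['fx']*c[0]/c[2]+m['cx'],m['fy']*c[1]/c[2]+m['cy']])
E
python3 - <<'E'
from h import *
for n,(x0,x1,y0,y1) in dict(scene=(276,336,205,252),side=(300,368,228,272)).items():
    im=cv2.imread(f"pics/{n}0.png"); m=viewer.camera_model(n)
    k=(im.max(2)<60).astype(np.uint8); k[:y0]=0;k[y1:]=0;k[:,:x0]=0;k[:,x1:]=0
    _,_,s,c=cv2.connectedComponentsWithStats(k)
    for a,b in zip(s[1:],c[1:]):
        if a[4]>25: print(n,a,b,onz(m,b,.088), 'top',onz(m,(a[0]+a[2]/2,a[1]+2),.109))
E
```

```text
scene [302 213   9  13  94] [305.59574468 219.07446809] [0.51953903 0.25748073 0.088     ] top [0.51960156 0.24916809 0.109     ]
scene [277 220  13  17 128] [283.265625  229.0234375] [0.42830425 0.23814176 0.088     ] top [0.43415806 0.24658992 0.109     ]
scene [320 224  11  13 110] [325.02727273 230.39090909] [0.54571457 0.16535788 0.088     ] top [0.54464905 0.15964735 0.109     ]
scene [298 235  11  14 116] [303.18965517 242.24137931] [0.45359396 0.13910124 0.088     ] top [0.45463079 0.13737733 0.109     ]
side [350 253   7  15  27] [352.11111111 261.96296296] [0.43479265 0.25578118 0.088     ] top [0.43054026 0.26368711 0.109     ]
```

```bash
cat >> h.py <<'E'
def rel(p,yaw_y=None,o=None,lvl=True):
    """row (deg rotvec, shift) for target TCP p (world) and tool-y heading yaw_y (deg, mod 180, nearest)"""
    o=o or status.get_obs(); R=Rot.from_quat(o['ee_rot']); 
    cy=R.as_matrix()[:,1]; c=np.degrees(np.arctan2(cy[1],cy[0]))
    if yaw_y is None: yaw_y=c
    out=[]
    for k in (0,180):
        a=np.radians(yaw_y+k); y=np.array([np.cos(a),np.sin(a),0]); z=np.array([0,0,-1.]); x=np.cross(y,z)
        T=Rot.from_matrix(np.c_[x,y,z]); r=(R.inv()*T).as_rotvec(degrees=True); out.append(r)
    r=min(out,key=lambda r:abs(r[2]))
    return np.round(r,2), np.round(R.inv().apply(np.array(p)-o['position']),4), 'curyaw %.2f j7 %.2f'%(c,np.degrees(o['joint_pos'][6]))
E
python3 - <<'E'
from h import *
o=status.get_obs(); m=viewer.camera_model('wrist'); R=Rot.from_quat(o['ee_rot']).as_matrix()
print('cam in tool',R.T@(-m['R'].T@m['t']-o['position']),'\n',m['R']@R, m['fx'],m['cx'],m['cy'])
s=viewer.camera_model('scene'); 
for n,uv in dict(flask=(384,285),pump=(408,335),barb=(282,252)).items(): print(n,onz(s,uv,0.0 if n!='barb' else .045))
print(rel([.487,.198,.30],14+90)); print(rel([.487,.198,.30],14))
E
```

```text
cam in tool [ 0.06947048  0.0001347  -0.12801568] 
 [[ 2.75334720e-05  9.99999630e-01  8.60326345e-04]
 [-9.61886592e-01  2.61739176e-04 -2.73448561e-01]
 [-2.73448685e-01 -8.20007388e-04  9.61886243e-01]] 334.1123572557297 313.1234729836291 241.5798464868506
flask [ 6.25774344e-01 -7.31322910e-02 -1.11022302e-16]
pump [ 0.56755863 -0.28084843  0.        ]
barb [0.39461762 0.17778256 0.045     ]
(array([-7.000e-02, -2.000e-02, -3.645e+01]), array([-0.3745, -0.2558, -0.055 ]), 'curyaw 67.55 j7 -5.07')
(array([-6.000e-02,  4.000e-02,  5.355e+01]), array([-0.3745, -0.2558, -0.055 ]), 'curyaw 67.55 j7 -5.07')
```

>>> {"op": "play_rows", "data": {
  "plan": [0,0,10,-0.05,-0.03,-0.055,1,0,0,18,-0.1,-0.07,-0.055,1,0,0,27,-0.15,-0.1,-0.055,1,0,0,35,-0.2,-0.14,-0.055,1,0,0,43,-0.25,-0.17,-0.055,1,0,0,50,-0.3,-0.205,-0.055,1,0,0,53.5,-0.35,-0.24,-0.055,1,0,0,53.5,-0.374,-0.256,-0.055,1,0,0,53.5,-0.374,-0.256,-0.055,1,0,0,53.5,-0.374,-0.256,-0.055,1,0,0,53.5,-0.374,-0.256,-0.055,1],
  "squeeze": 100
}}

```text
clock: 1.48
position: [0.4858, 0.1996, 0.3001]
ee_rot: [0.614, 0.789, -0.0, -0.0]
ft_force: [-0.7, 1.0, 0.1]
grip_width: 1.002
grasp_force: 0.0
```

Run:
```python
from h import *
o=status.get_obs(); m=viewer.camera_model('wrist'); im=viewer.camera('wrist')
np.savez('w1.npz',R=m['R'],t=m['t'],im=im); cv2.imwrite('pics/w1.png',im[:,:,::-1])
print(o['clock'],o['position'],o['joint_pos'],o['torque'],o['ft_force'])
```

```text
1.475 [0.48583352 0.19959177 0.30012318] [-0.78099212  0.0783255   0.32516957  1.65392463 -0.02563905  1.41384517
 -0.20513976] [ 0.00242134 -0.01391737  0.00417048] [-0.68962287  1.02737152  0.06635032]
```

View pics/w1.png

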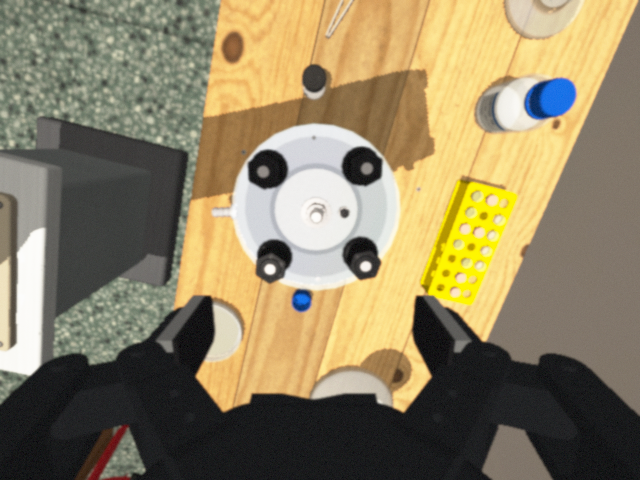

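The wrist view shows nut 1 at (363,167), nut 2 at (363,262), nut 3 at (270,265) and nut 4 at (267,170). The barb is at (222,212), the vial at (315,80) and the screw cap at (302,300).

Run:
```python
from h import *
w=np.load('w1.npz'); im=w['im'][:,:,::-1]; 
t=[]
for (u,v) in [(363,167),(363,262),(270,265),(267,170)]:
    c=im[v-28:v+28,u-28:u+28]; c=cv2.resize(c,(392,294*392//392+98),interpolation=cv2.INTER_CUBIC); t.append(np.clip(c.astype(float)*2.2,0,255).astype(np.uint8))
t=[cv2.resize(x,(300,300)) for x in t]
cv2.imwrite('pics/nuts1.png',np.vstack([np.hstack([t[3],t[0]]),np.hstack([t[2],t[1]])]))
```

```text
(no output)
```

View pics/nuts1.png

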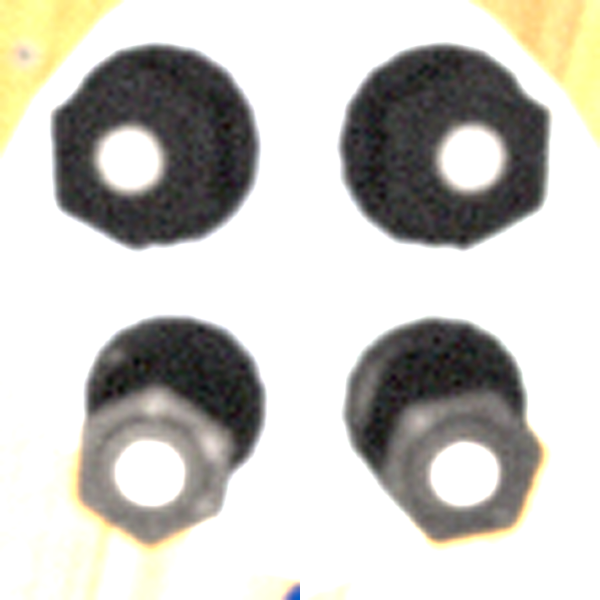

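The crop shows bright stud tips on each nut's axis. Nuts 1, 3 and 4 have a flat facing about image left/right, and nut 2 is turned by about 11° or more. I'll fit the centres and hex angles on the top plane.

Run:
```python
from h import *
w=np.load('w1.npz'); im=w['im']; m=dict(viewer.camera_model('wrist'),R=w['R'],t=w['t'])
C={1:(363,167),2:(363,262),3:(270,265),4:(267,170)}; off={4:(0,0),1:(300,0),3:(0,300),2:(300,300)}
stud={1:(472,157),2:(465,473),3:(150,472),4:(129,158)}
px=lambda n,p:(np.array(p)-off[n]+.5)/300*56+np.array(C[n])-28-.5
g=im.max(2); S={}
for n in C:
    u,v=px(n,stud[n]); k=int(round(u)),int(round(v)); r=8
    sub=(g[k[1]-r:k[1]+r+1,k[0]-r:k[0]+r+1]).astype(float); yy,xx=np.mgrid[-r:r+1,-r:r+1]; wt=np.clip(sub-70,0,None)*(np.hypot(xx,yy)<7)
    S[n]=(k[0]+(wt*xx).sum()/wt.sum(),k[1]+(wt*yy).sum()/wt.sum()); print(n,(u,v),S[n])
for z in (.105,.108,.111,.114):
    P={n:onz(m,S[n],z)[:2] for n in S}
    d=[np.linalg.norm(P[a]-P[b]) for a,b in ((1,2),(2,3),(3,4),(4,1),(1,3),(2,4))]
    print(z,np.round(d,4))
z=.109;P={n:onz(m,S[n],z)[:2] for n in S}; c=sum(P.values())/4
print(P,c, [np.degrees(np.arctan2(*(P[a]-P[b])[::-1])) for a,b in ((1,4),(2,3))],[np.degrees(np.arctan2(*(P[a]-P[b])[::-1]))-90 for a,b in ((4,3),(1,2))])
E={4:[((52,115),(58,208)),((58,208),(138,247))],1:[((550,105),(547,205)),((465,247),(547,205))],3:[((80,430),(80,488)),((80,488),(150,545)),((80,430),(155,388)),((150,545),(222,505)),((155,388),(228,435))],
2:[((437,540),(515,525)),((515,525),(543,455)),((410,405),(490,390)),((388,475),(437,540)),((490,390),(543,455))]}
for n,l in E.items():
    print(n,[round(float(np.degrees(np.arctan2(*(onz(m,px(n,a),z)-onz(m,px(n,b),z))[1::-1]))+90)%60,1) for a,b in l])
s=viewer.camera_model('wrist')
for n,uv,zz in (('vial',(314,76),.064),('cap',(302,300),.02)): print(n,onz(m,uv,zz))
```

```text
1 (np.float64(366.7), np.float64(167.9)) (np.float64(366.4998584371461), np.float64(168.0675254813137))
2 (np.float64(365.3933333333333), np.float64(265.88666666666666)) (np.float64(365.19943499428985), np.float64(266.0149666406203))
3 (np.float64(269.59333333333336), np.float64(268.7)) (np.float64(269.62728459530024), np.float64(268.8616187989556))
4 (np.float64(262.67333333333335), np.float64(171.08666666666667)) (np.float64(262.72862241256246), np.float64(171.32905067808707))
0.105 [0.0985 0.0983 0.0985 0.0984 0.1392 0.1391]
0.108 [0.0975 0.0974 0.0976 0.0975 0.1379 0.1378]
0.111 [0.0966 0.0965 0.0967 0.0965 0.1366 0.1366]
0.114 [0.0957 0.0956 0.0958 0.0956 0.1354 0.1353]
{1: array([0.5217683 , 0.26030435]), 2: array([0.54842952, 0.16679186]), 3: array([0.45510484, 0.14003268]), 4: array([0.42835115, 0.2336023 ])} [0.48841345 0.2001828 ] [np.float64(15.95188156213919), np.float64(15.999296912419645)] [np.float64(15.95644290695283), np.float64(15.913307565778396)]
4 [14.9, 17.9]
1 [15.6, 11.6]
3 [11.5, 2.0, 14.1, 14.5, 9.5]
2 [55.9, 56.3, 55.4, 50.7, 53.7]
vial [0.45298782 0.33239416 0.064     ]
cap [0.50260571 0.07196869 0.02      ]
```

```bash
cat >> h.py <<'E'
a=np.radians(16)
def nut(n,c):
    s={1:(48,48),2:(48,-48),3:(-48,-48),4:(-48,48)}[n]; s=np.array(s)/1000
    return np.array([c[0]+np.cos(a)*s[0]-np.sin(a)*s[1], c[1]+np.sin(a)*s[0]+np.cos(a)*s[1]])
CEN=np.load('cen.npy') if __import__('os').path.exists('cen.npy') else None
def go(n,yaw,z=.097): 
    o=status.get_obs(); p=nut(n,CEN); print(n,p,rel([*p,z],yaw,o),'F',np.round(o['ft_force'],2),'tz',np.round(o['torque'],3),'t',o['clock'],'g',o['grip_width'],'z',o['position'],'j',np.round(np.degrees(o['joint_pos'][6]),1))
E
python3 - <<'E'
import h; from h import *
w=np.load('w1.npz'); m=dict(viewer.camera_model('wrist'),R=w['R'],t=w['t'])
S=[(366.5,168.07),(365.2,266.01),(269.63,268.86),(262.73,171.33)]
h.CEN=np.mean([onz(m,s,.113)[:2] for s in S],0); np.save('cen.npy',h.CEN); print(h.CEN)
h.go(1,15)
E
```

```text
[0.48816637 0.2010185 ]
1 [0.52107633 0.26038966] (array([-0.02, -0.01, -0.82]), array([0.0505, 0.0491, 0.2031]), 'curyaw 14.18 j7 -11.75') F [-0.22  0.12  0.06] tz [ 0.035 -0.019  0.007] t 1.525 g 0.9992095557419166 z [0.48593914 0.19943329 0.30015131] j -11.7
```

>>> {"op": "play_rows", "data": {
  "plan": [0,0,-0.8,0.025,0.025,0.05,0.65,0,0,-0.8,0.0505,0.049,0.1,0.65,0,0,-0.8,0.0505,0.049,0.14,0.65,0,0,-0.8,0.0505,0.049,0.16,0.65,0,0,-0.8,0.0505,0.049,0.18,0.65,0,0,-0.8,0.0505,0.049,0.203,0.65,0,0,-0.8,0.0505,0.049,0.203,0.65,0,0,-0.8,0.0505,0.049,0.203,0.65]
}}

```text
clock: 2.52
position: [0.522, 0.2597, 0.0982]
ee_rot: [0.61, 0.793, 0.0, 0.0]
ft_force: [-0.5, 1.2, 0.4]
grip_width: 0.653
grasp_force: 0.0
```

Run:
```python
from h import *
go(1,15)
cv2.imwrite('pics/w2.png',viewer.camera('wrist')[:,:,::-1])
```

```text
1 [0.52107633 0.26038966] (array([ 0.04, -0.02, -0.11]), array([ 0.0009, -0.0007,  0.0012]), 'curyaw 14.89 j7 -10.69') F [-0.53  1.18  0.39] tz [ 0.004  0.022 -0.007] t 2.525 g 0.6533839289434134 z [0.52199719 0.25972919 0.09816032] j -10.7
```

View pics/w2.png

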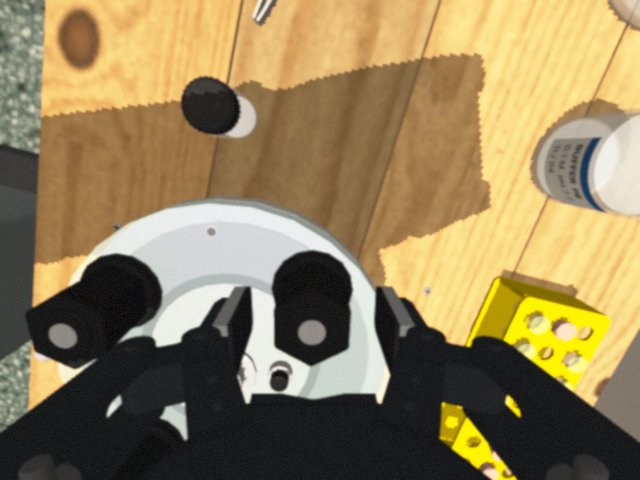

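The wrist view shows nut 1 centred between the pads, stud at (312,332), with its flats parallel to the pads. I'll close.

>>> {"op": "play_rows", "data": {
  "plan": [0,0,0,0,0,0,0,0,0,0,0,0,0,0,0,0,0,0,0,0,0,0,0,0,0,0,0,0,0,0,5,0,0,0.0001,0,0,0,10,0,0,0.0002,0,0,0,10,0,0,0.0002,0],
  "squeeze": 70
}}

```text
clock: 3.45
position: [0.5214, 0.2592, 0.0982]
ee_rot: [0.677, 0.736, -0.0, -0.0]
ft_force: [-6.8, -2.4, 9.9]
grip_width: 0.339
grasp_force: 69.4
```

```bash
python3 -c "
from h import *
go(1,15)"
```

```text
1 [0.52107633 0.26038966] (array([ -0.04,  -0.03, -10.23]), array([ 0.0013, -0.0003,  0.0012]), 'curyaw 4.77 j7 -20.16') F [-6.82 -2.42  9.9 ] tz [-5.420e-01  1.459e+00  1.000e-03] t 3.45 g 0.3389007636612008 z [0.52143881 0.25915428 0.09820946] j -20.2
```

>>> {"op": "play_rows", "data": {
  "plan": [0,0,5,0,-0.001,0,0,0,0,10,0,-0.001,0,0,0,0,15,0,-0.001,0,0,0,0,15,0,-0.001,0,0]
}}

```text
clock: 3.95
position: [0.521, 0.2592, 0.098]
ee_rot: [0.767, 0.641, 0.0, -0.0]
ft_force: [-1.8, -1.3, 5.9]
grip_width: 0.337
grasp_force: 69.2
```

```bash
python3 -c "
from h import *
go(1,15)"
```

```text
1 [0.52107633 0.26038966] (array([  0.03,  -0.03, -25.2 ]), array([ 0.0012, -0.0002,  0.001 ]), 'curyaw -10.20 j7 -34.29') F [-1.82 -1.27  5.9 ] tz [-0.269  0.558 -0.048] t 3.95 g 0.3369698562469492 z [0.52103615 0.25916116 0.09801578] j -34.3
```

```bash
cat >> h.py <<'E'
def tq(k=5):
    T=[]
    for i in range(k):
        if i: viewer.camera('wrist')
        o=status.get_obs(); T.append([o['torque'][2],o['tau'][6],*o['ft_force']])
    T=np.array(T); R=Rot.from_quat(o['ee_rot']).as_matrix()
    print('tz',np.round(T[:,0],3),'mean %.3f'%T[:,0].mean(),'tau7',np.round(T[:,1],3),'F',np.round(T[:,2:].mean(0),1),'Ftool',np.round(R.T@T[:,2:].mean(0),1),'yaw %.1f j7 %.1f t %.2f z %.4f g %.3f'%(np.degrees(np.arctan2(R[1,1],R[0,1])),np.degrees(o['joint_pos'][6]),o['clock'],o['position'][2],o['grip_width']))
E
python3 -c "
from h import *
tq(6)"
```

```text
tz [-0.048  0.004 -0.017 -0.101 -0.094 -0.066] mean -0.054 tau7 [-0.7   -0.18  -0.012  0.031  0.041  0.043] F [-2.2 -1.1  5.8] Ftool [-1.4 -1.9 -5.8] yaw -10.1 j7 -34.2 t 4.20 z 0.0980 g 0.340
```

>>> {"op": "play_rows", "data": {
  "plan": [0,0,5,0,-0.0003,0,0,0,0,10,0,-0.0003,0,0,0,0,15,0,-0.0003,0,0,0,0,15,0,-0.0003,0,0,0,0,15,0,-0.0003,0,0,0,0,15,0,-0.0003,0,0]
}}

```text
clock: 4.95
position: [0.5207, 0.2593, 0.0978]
ee_rot: [0.843, 0.537, 0.0, -0.0]
ft_force: [-3.0, -0.7, 6.4]
grip_width: 0.335
grasp_force: 69.1
```

```bash
python3 -c "
from h import *
tq(4)"
```

```text
tz [-0.038 -0.028 -0.032 -0.041] mean -0.035 tau7 [0.043 0.044 0.044 0.044] F [-2.4 -1.   6. ] Ftool [-1.9 -1.8 -6. ] yaw -25.0 j7 -48.2 t 5.10 z 0.0977 g 0.339
```

>>> {"op": "play_rows", "data": {
  "plan": [0,0,5,0,-0.0003,0,0,0,0,10,0,-0.0003,0,0,0,0,15,0,-0.0003,0,0,0,0,15,0,-0.0003,0,0,0,0,15,0,-0.0003,0,0]
}}

```text
clock: 5.72
position: [0.5204, 0.2595, 0.0975]
ee_rot: [0.906, 0.423, 0.0, -0.0]
ft_force: [-1.1, -0.9, 5.7]
grip_width: 0.344
grasp_force: 69.1
```

```bash
python3 -c "
from h import *
tq(4)"
```

```text
tz [-0.059 -0.048 -0.048 -0.057] mean -0.053 tau7 [0.064 0.052 0.045 0.043] F [-1.7 -0.5  6.2] Ftool [-1.5 -1.  -6.2] yaw -40.0 j7 -62.2 t 5.88 z 0.0975 g 0.337
```

>>> {"op": "play_rows", "data": {
  "plan": [0,0,5,0,0,0,0,0,0,10,0,0,0,0,0,0,15,0,0,0,0,0,0,15,0,0,0,0,0,0,15,0,0,0,0]
}}

```text
clock: 6.5
position: [0.5202, 0.2597, 0.0973]
ee_rot: [0.954, 0.301, 0.0, -0.0]
ft_force: [-2.6, 1.6, 5.7]
grip_width: 0.34
grasp_force: 69.0
```

```bash
python3 -c "
from h import *
tq(4)"
```

```text
tz [ 0.024 -0.009  0.025  0.088] mean 0.032 tau7 [-0.021  0.062 -0.013 -0.04 ] F [-3.1  2.   5.7] Ftool [-1.4 -3.4 -5.7] yaw -55.0 j7 -76.2 t 6.65 z 0.0973 g 0.336
```

```bash
python3 -c "
from h import *
tq(6)"
```

```text
tz [ 0.088  0.008  0.018  0.055  0.074 -0.002] mean 0.040 tau7 [-0.04  -0.047 -0.048 -0.048 -0.049 -0.048] F [-2.5  1.5  5.2] Ftool [-1.2 -2.6 -5.2] yaw -55.0 j7 -76.2 t 6.90 z 0.0973 g 0.337
```

>>> {"op": "play_rows", "data": {
  "plan": [0,0,2.5,0,-0.0005,0,0,0,0,5,0,-0.0005,0,0,0,0,5,0,-0.0005,0,0,0,0,5,0,-0.0005,0,0,0,0,5,0,-0.0005,0,0]
}}

```text
clock: 7.52
position: [0.5201, 0.2598, 0.0972]
ee_rot: [0.966, 0.258, 0.0, -0.0]
ft_force: [-0.8, 2.2, 5.1]
grip_width: 0.341
grasp_force: 69.0
```

```bash
python3 -c "
from h import *
tq(5)"
```

```text
tz [0.079 0.17  0.137 0.133 0.066] mean 0.117 tau7 [-0.06  -0.074 -0.085 -0.094 -0.101] F [-0.1  1.9  4.7] Ftool [ 0.9 -1.7 -4.7] yaw -60.1 j7 -81.0 t 7.72 z 0.0972 g 0.337
```

>>> {"op": "play_rows", "data": {
  "plan": [0,0,2,0,0,0,0,0,0,4,0,0,0,0,0,0,4,0,0,0,0,0,0,4,0,0,0,0,0,0,4,0,0,0,0]
}}

```text
clock: 8.35
position: [0.5201, 0.2598, 0.0972]
ee_rot: [0.975, 0.224, 0.0, -0.0]
ft_force: [0.5, 3.5, 4.0]
grip_width: 0.342
grasp_force: 69.0
```

```bash
python3 -c "
from h import *
tq(6)"
```

```text
tz [0.078 0.036 0.062 0.09  0.013 0.083] mean 0.060 tau7 [-0.052 -0.053 -0.054 -0.055 -0.057 -0.057] F [0.7 3.6 4. ] Ftool [ 2.2 -2.9 -4. ] yaw -64.1 j7 -84.7 t 8.60 z 0.0972 g 0.340
```

>>> {"op": "play_rows", "data": {
  "plan": [0,0,0.3,0,0,0,0,0,0,0.6,0,0,0,0,0,0,0.9,0,0,0,0,0,0,1.2,0,0,0,0]
}}

```text
clock: 9.1
position: [0.52, 0.2598, 0.0972]
ee_rot: [0.977, 0.213, 0.0, -0.0]
ft_force: [2.8, 5.6, 4.3]
grip_width: 0.339
grasp_force: 68.9
```

```bash
python3 -c "
from h import *
tq(5)"
```

```text
tz [0.196 0.156 0.166 0.084 0.133] mean 0.147 tau7 [-0.078 -0.091 -0.22  -0.162 -0.138] F [2.  5.1 3.5] Ftool [ 3.9 -3.8 -3.5] yaw -65.3 j7 -85.9 t 9.30 z 0.0972 g 0.338
```

>>> {"op": "play_rows", "data": {
  "plan": [0,0,1,0,0,0,0,0,0,2,0,0,0,0,0,0,2.5,0,0,0,0,0,0,3,0,0,0,0]
}}

```text
clock: 9.8
position: [0.52, 0.2599, 0.0971]
ee_rot: [0.982, 0.188, 0.0, -0.0]
ft_force: [1.1, 4.7, 3.9]
grip_width: 0.338
grasp_force: 68.8
```

```bash
python3 -c "
from h import *
tq(4); go(3,12,.16)"
```

```text
tz [0.155 0.147 0.205 0.172] mean 0.170 tau7 [-0.04  -0.086 -0.249 -0.171] F [1.4 5.  3.3] Ftool [ 3.1 -4.2 -3.3] yaw -68.3 j7 -88.6 t 9.95 z 0.0971 g 0.338
3 [0.4552564  0.14164735] (array([ 0.000e+00, -2.000e-02, -8.035e+01]), array([-0.1038,  0.086 , -0.0629]), 'curyaw -68.35 j7 -88.63') F [1.14 5.04 3.36] tz [ 1.111 -0.24   0.172] t 9.95 g 0.3381559018419091 z [0.52001131 0.25984747 0.09710872] j -88.6
```

>>> {"op": "play_rows", "data": {
  "plan": [0,0,3,0,0,0,0.65,0,0,3,0,0,0,0.65,0,0,3,0,0,-0.03,0.65,0,0,-5,0,0,-0.06,0.65,0,0,-15,-0.03,0.025,-0.065,0.65,0,0,-25,-0.06,0.05,-0.065,0.65,0,0,-35,-0.085,0.07,-0.065,0.65,0,0,-45,-0.105,0.086,-0.065,0.65,0,0,-55,-0.105,0.086,-0.065,0.65,0,0,-65,-0.105,0.086,-0.065,0.65,0,0,-75,-0.105,0.086,-0.065,0.65,0,0,-80.5,-0.105,0.086,-0.05,0.65,0,0,-80.5,-0.105,0.086,-0.025,0.65,0,0,-80.5,-0.105,0.086,0,0.65,0,0,-80.5,-0.105,0.086,0,0.65,0,0,-80.5,-0.105,0.086,0,0.65]
}}

```text
clock: 11.95
position: [0.4543, 0.1407, 0.0978]
ee_rot: [0.628, 0.778, 0.0, 0.0]
ft_force: [0.7, 0.5, 0.2]
grip_width: 0.65
grasp_force: 0.0
```

Run:
```python
from h import *
tq(2); go(3,12)
cv2.imwrite('pics/w3.png',viewer.camera('wrist')[:,:,::-1])
```

```text
tz [-0.037 -0.055] mean -0.046 tau7 [0.025 0.008] F [0.3 0.1 0.1] Ftool [ 0.1  0.3 -0.1] yaw 12.2 j7 -5.8 t 12.00 z 0.0980 g 0.646
3 [0.4552564  0.14164735] (array([ 0.05, -0.01,  0.15]), array([0.0006, 0.0008, 0.001 ]), 'curyaw 12.15 j7 -5.77') F [-0.   -0.2  -0.02] tz [-0.003  0.013 -0.055] t 12.0 g 0.6457552078322443 z [0.45458738 0.14093454 0.09799708] j -5.8
```

View pics/w3.png

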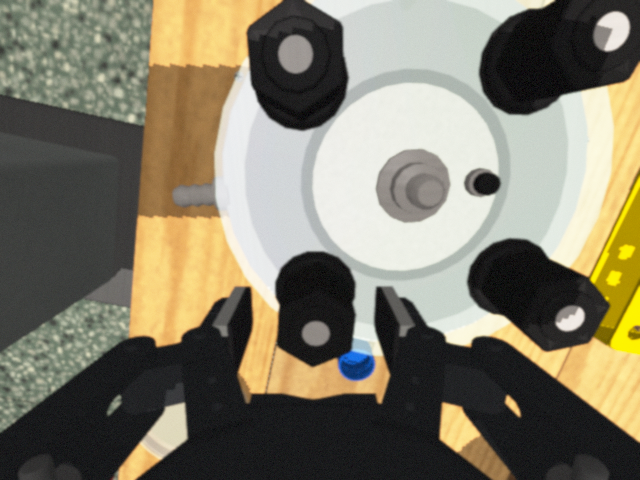

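Nut 3's stud is at (316,333), midway between the pads, and its flats are parallel to them. The screw cap at (356,365) is below and clear.

>>> {"op": "play_rows", "data": {
  "plan": [0,0,0,0,0.0005,0,0,0,0,0,0,0.0005,0,0,0,0,0,0,0.0005,0,0,0,0,0,0,0.0005,0,0,0,0,5,0,0.0005,0,0,0,0,9,0,0.0005,0,0,0,0,10,0,0.0005,0,0,0,0,11,0,0.0005,0,0,0,0,12,0,0.0005,0,0]
}}

```text
clock: 13.18
position: [0.4554, 0.1415, 0.0978]
ee_rot: [0.706, 0.708, 0.001, 0.0]
ft_force: [0.9, -0.0, 6.7]
grip_width: 0.345
grasp_force: 68.8
```

```bash
python3 -c "
from h import *
tq(4)"
```

```text
tz [ 0.007  0.046  0.028 -0.036] mean 0.011 tau7 [ 0.252  0.146 -0.215 -0.058] F [0.7 0.6 5.9] Ftool [ 0.6  0.7 -5.9] yaw 0.2 j7 -17.4 t 13.32 z 0.0978 g 0.342
```

>>> {"op": "play_rows", "data": {
  "plan": [0,0,5,0,0,0,0,0,0,9,0,0,0,0,0,0,10,0,0,0,0,0,0,11,0,0,0,0,0,0,12,0,0,0,0]
}}

```text
clock: 13.95
position: [0.4553, 0.1414, 0.0977]
ee_rot: [0.776, 0.631, 0.001, 0.0]
ft_force: [2.2, 1.0, 4.9]
grip_width: 0.34
grasp_force: 68.8
```

```bash
python3 -c "
from h import *
tq(6)"
```

```text
tz [ 0.056  0.034 -0.03  -0.062 -0.022 -0.002] mean -0.004 tau7 [ 0.252  0.146 -0.215 -0.058  0.006  0.022] F [2.4 0.8 5.3] Ftool [ 1.3  2.2 -5.3] yaw -11.7 j7 -29.2 t 14.20 z 0.0976 g 0.340
```

>>> {"op": "play_rows", "data": {
  "plan": [0,0,5,0,0,0,0,0,0,9,0,0,0,0,0,0,10,0,0,0,0,0,0,11,0,0,0,0,0,0,12,0,0,0,0]
}}

```text
clock: 14.82
position: [0.4551, 0.1414, 0.0974]
ee_rot: [0.838, 0.546, 0.001, 0.0]
ft_force: [5.7, 3.4, 3.6]
grip_width: 0.343
grasp_force: 68.8
```

```bash
python3 -c "
from h import *
tq(4)"
```

```text
tz [ 0.039  0.004 -0.067  0.005] mean -0.005 tau7 [ 0.292  0.156 -0.214 -0.059] F [4.8 2.9 3.8] Ftool [ 4.6  3.2 -3.8] yaw -23.8 j7 -41.0 t 14.97 z 0.0974 g 0.340
```

>>> {"op": "play_rows", "data": {
  "plan": [0,0,5,0.0005,0.0004,0,0,0,0,9,0.0005,0.0004,0,0,0,0,10,0.0005,0.0004,0,0,0,0,11,0.0005,0.0004,0,0,0,0,12,0.0005,0.0004,0,0]
}}

```text
clock: 15.6
position: [0.4552, 0.1415, 0.0972]
ee_rot: [0.89, 0.455, 0.0, -0.0]
ft_force: [2.4, 1.0, 6.0]
grip_width: 0.344
grasp_force: 69.0
```

```bash
python3 -c "
from h import *
tq(4)"
```

```text
tz [ 0.04   0.02   0.015 -0.01 ] mean 0.016 tau7 [ 0.251  0.145 -0.214 -0.057] F [2.1 1.  5.9] Ftool [ 2.1  1.1 -5.9] yaw -35.8 j7 -52.7 t 15.75 z 0.0972 g 0.339
```

>>> {"op": "play_rows", "data": {
  "plan": [0,0,5,0,0,0,0,0,0,9,0,0,0,0,0,0,10,0,0,0,0,0,0,11,0,0,0,0,0,0,12,0,0,0,0]
}}

```text
clock: 16.38
position: [0.4551, 0.1415, 0.0971]
ee_rot: [0.933, 0.36, 0.0, -0.0]
ft_force: [3.5, 2.9, 2.7]
grip_width: 0.341
grasp_force: 68.7
```

```bash
python3 -c "
from h import *
tq(4)"
```

```text
tz [ 0.039  0.071  0.011 -0.055] mean 0.017 tau7 [ 0.271  0.224 -0.23  -0.087] F [3.5 2.6 2.4] Ftool [ 4.4  0.4 -2.4] yaw -47.8 j7 -64.4 t 16.52 z 0.0971 g 0.341
```

>>> {"op": "play_rows", "data": {
  "plan": [0,0,5,0.0005,0,0,0,0,0,9,0.0005,0,0,0,0,0,10,0.0005,0,0,0,0,0,11,0.0005,0,0,0,0,0,12,0.0005,0,0,0]
}}

```text
clock: 17.15
position: [0.4552, 0.1416, 0.0969]
ee_rot: [0.966, 0.26, -0.0, 0.0]
ft_force: [-0.6, 2.6, 4.0]
grip_width: 0.337
grasp_force: 68.7
```

```bash
python3 -c "
from h import *
tq(5)"
```

```text
tz [ 0.047  0.049  0.017  0.005 -0.002] mean 0.023 tau7 [ 0.232  0.186 -0.265 -0.123 -0.044] F [-1.2  1.4  2.6] Ftool [-0.3 -1.8 -2.6] yaw -59.8 j7 -76.1 t 17.35 z 0.0969 g 0.341
```

>>> {"op": "play_rows", "data": {
  "plan": [0,0,2,0,-0.0002,0,0,0,0,3,0,-0.0002,0,0,0,0,4,0,-0.0002,0,0,0,0,5,0,-0.0002,0,0,0,0,6,0,-0.0002,0,0]
}}

```text
clock: 17.98
position: [0.4551, 0.1416, 0.0969]
ee_rot: [0.978, 0.209, -0.0, 0.0]
ft_force: [-1.4, -0.5, -0.2]
grip_width: 0.341
grasp_force: 69.0
```

```bash
python3 -c "
from h import *
tq(6)"
```

```text
tz [ 0.098  0.078  0.021  0.019 -0.033  0.09 ] mean 0.046 tau7 [ 0.18   0.142 -0.301 -0.151 -0.066 -0.033] F [-1.8 -1.4 -1.5] Ftool [-2.2  0.5  1.5] yaw -65.8 j7 -82.0 t 18.23 z 0.0969 g 0.342
```

>>> {"op": "play_rows", "data": {
  "plan": [0,0,1,0,0,0,0,0,0,2,0,0,0,0,0,0,3,0,0,0,0,0,0,4,0,0,0,0,0,0,5,0,0,0,0]
}}

```text
clock: 18.85
position: [0.4551, 0.1417, 0.0968]
ee_rot: [0.986, 0.166, -0.0, 0.0]
ft_force: [-2.9, -3.4, -7.4]
grip_width: 0.346
grasp_force: 69.5
```

```bash
python3 -c "
from h import *
tq(6); go(2,55)"
```

```text
tz [ 0.142  0.061  0.075  0.022 -0.006  0.01 ] mean 0.051 tau7 [ 0.159  0.123 -0.319 -0.169 -0.084 -0.051] F [-2.7 -3.  -8.4] Ftool [-3.5  2.   8.4] yaw -70.8 j7 -86.9 t 19.10 z 0.0969 g 0.341
2 [0.54753752 0.16810853] (array([2.000e-02, 3.000e-02, 5.415e+01]), array([ 0.0959,  0.0054, -0.0002]), 'curyaw -70.85 j7 -86.86') F [-3.05 -3.16 -8.79] tz [-0.795  0.411  0.01 ] t 19.1 g 0.3407368246952222 z [0.45516038 0.14169858 0.09685252] j -86.9
```

>>> {"op": "play_rows", "data": {
  "plan": [0,0,0.3,0,0,0.0007,0,0,0,0.6,0,0,0.0007,0,0,0,0.9,0,0,0.0007,0,0,0,1.2,0,0,0.0007,0]
}}

```text
clock: 19.6
position: [0.4552, 0.1417, 0.0967]
ee_rot: [0.988, 0.156, -0.0, -0.0]
ft_force: [-6.8, -4.7, 2.2]
grip_width: 0.337
grasp_force: 70.4
```

```bash
python3 -c "
from h import *
tq(5)"
```

```text
tz [0.086 0.117 0.09  0.074 0.143] mean 0.102 tau7 [-0.049 -0.074 -0.178 -0.13  -0.111] F [-6.9 -4.8  1.5] Ftool [-8.   2.5 -1.5] yaw -72.1 j7 -88.0 t 19.80 z 0.0967 g 0.339
```

>>> {"op": "play_rows", "data": {
  "plan": [0,0,1,-0.0007,0,0,0,0,0,2,-0.0007,0,0,0,0,0,2.5,-0.0007,0,0,0,0,0,2.5,-0.0007,0,0,0,0,0,2.5,0,0,0,0.65,0,0,2.5,0,0,0,0.65,0,0,2.5,0,0,-0.035,0.65,0,0,-5,0,0,-0.065,0.65,0,0,-14,0.03,0,-0.065,0.65,0,0,-23,0.06,0.002,-0.065,0.65,0,0,-32,0.08,0.003,-0.065,0.65,0,0,-41,0.096,0.003,-0.065,0.65,0,0,-50,0.096,0.003,-0.065,0.65,0,0,-59,0.096,0.003,-0.055,0.65,0,0,-67,0.096,0.003,-0.03,0.65,0,0,-67,0.096,0.003,0,0.65,0,0,-67,0.096,0.003,0,0.65]
}}

```text
clock: 21.92
position: [0.5466, 0.1686, 0.0949]
ee_rot: [0.738, 0.675, -0.001, -0.0]
ft_force: [0.1, -0.3, 0.4]
grip_width: 0.649
grasp_force: 0.0
```

Run:
```python
from h import *
tq(2); go(2,55)
cv2.imwrite('pics/w4.png',viewer.camera('wrist')[:,:,::-1])
```

```text
tz [-0.02  -0.027] mean -0.024 tau7 [0.259 0.096] F [ 0.2 -0.2  0.5] Ftool [-0.2  0.2 -0.5] yaw -5.1 j7 -16.9 t 21.98 z 0.0964 g 0.654
2 [0.54753752 0.16810853] (array([-5.000e-02,  0.000e+00, -6.006e+01]), array([-0.0006, -0.    , -0.0006]), 'curyaw -5.06 j7 -16.85') F [ 0.19 -0.14  0.56] tz [-0.007 -0.03  -0.027] t 21.975 g 0.6535720477866328 z [0.54759859 0.16874816 0.09638662] j -16.9
```

View pics/w4.png

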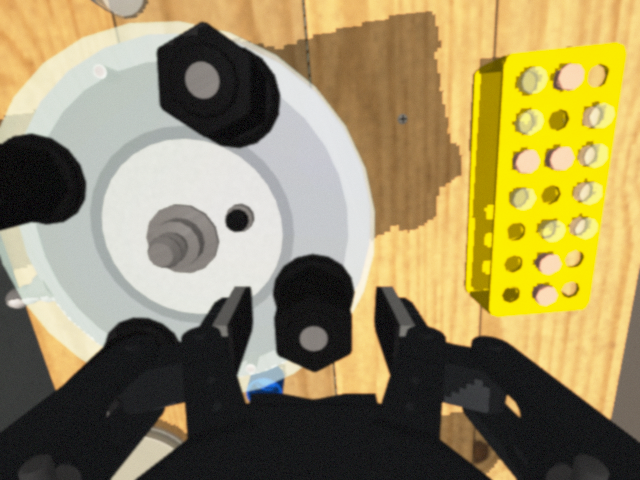

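Nut 2's stud is at (314,338), centred, with its flats parallel to the pads.

>>> {"op": "play_rows", "data": {
  "plan": [0,0,0,0,0,-0.0005,0,0,0,0,0,0,-0.0005,0,0,0,0,0,0,-0.0005,0,0,0,0,0,0,-0.0005,0,0,0,5,0,0,-0.0005,0,0,0,10,0,0,-0.0005,0,0,0,11.1,0,0,-0.0005,0,0,0,11.4,0,0,-0.0005,0,0,0,11.7,0,0,-0.0005,0,0,0,12,0,0,-0.0005,0]
}}

```text
clock: 23.28
position: [0.548, 0.1692, 0.0984]
ee_rot: [0.804, 0.595, 0.001, -0.0]
ft_force: [-2.6, -0.4, 7.0]
grip_width: 0.332
grasp_force: 68.7
```

```bash
python3 -c "
from h import *
tq(5)"
```

```text
tz [ 0.025  0.062 -0.002 -0.022  0.053] mean 0.023 tau7 [ 0.052  0.022 -0.077 -0.03  -0.012] F [-3.4 -0.2  7. ] Ftool [-1.2 -3.2 -7. ] yaw -17.0 j7 -28.0 t 23.48 z 0.0983 g 0.337
```

>>> {"op": "play_rows", "data": {
  "plan": [0,0,5,0,-0.0004,0,0,0,0,10,0,-0.0004,0,0,0,0,11.1,0,-0.0004,0,0,0,0,11.4,0,-0.0004,0,0,0,0,11.7,0,-0.0004,0,0,0,0,12,0,-0.0004,0,0]
}}

```text
clock: 24.22
position: [0.5482, 0.1691, 0.0982]
ee_rot: [0.861, 0.508, 0.001, -0.0]
ft_force: [0.8, 0.1, 7.1]
grip_width: 0.338
grasp_force: 69.3
```

```bash
python3 -c "
from h import *
tq(5)"
```

```text
tz [0.063 0.08  0.015 0.028 0.007] mean 0.039 tau7 [ 0.048  0.018 -0.081 -0.034 -0.016] F [ 0.3 -0.2  6.8] Ftool [ 0.   0.4 -6.8] yaw -29.0 j7 -39.0 t 24.43 z 0.0982 g 0.340
```

>>> {"op": "play_rows", "data": {
  "plan": [0,0,5,0,0,0,0,0,0,10,0,0,0,0,0,0,11.1,0,0,0,0,0,0,11.4,0,0,0,0,0,0,11.7,0,0,0,0,0,0,12,0,0,0,0]
}}

```text
clock: 25.18
position: [0.5483, 0.169, 0.098]
ee_rot: [0.91, 0.415, 0.001, 0.0]
ft_force: [1.4, -0.5, 5.5]
grip_width: 0.337
grasp_force: 69.2
```

```bash
python3 -c "
from h import *
tq(4)"
```

```text
tz [0.02  0.019 0.027 0.043] mean 0.027 tau7 [ 0.045  0.015 -0.083 -0.037] F [ 1.8 -0.5  5.6] Ftool [ 0.8  1.7 -5.6] yaw -40.9 j7 -50.0 t 25.32 z 0.0980 g 0.339
```

>>> {"op": "play_rows", "data": {
  "plan": [0,0,5,0,0,0,0,0,0,10,0,0,0,0,0,0,11.1,0,0,0,0,0,0,11.4,0,0,0,0,0,0,11.7,0,0,0,0,0,0,12,0,0,0,0]
}}

```text
clock: 26.08
position: [0.5485, 0.1688, 0.0978]
ee_rot: [0.948, 0.318, 0.001, 0.0]
ft_force: [4.3, -0.2, 5.1]
grip_width: 0.342
grasp_force: 69.2
```

```bash
python3 -c "
from h import *
tq(4)"
```

```text
tz [0.011 0.077 0.039 0.039] mean 0.042 tau7 [ 0.042  0.013 -0.085 -0.039] F [ 4.6 -0.4  5.1] Ftool [ 3.4  3.1 -5.1] yaw -52.9 j7 -61.0 t 26.23 z 0.0978 g 0.340
```

Still free.

>>> {"op": "play_rows", "data": {
  "plan": [0,0,5,0.0003,0.0003,0,0,0,0,10,0.0003,0.0003,0,0,0,0,11.1,0.0003,0.0003,0,0,0,0,11.4,0.0003,0.0003,0,0,0,0,11.7,0.0003,0.0003,0,0,0,0,12,0.0003,0.0003,0,0]
}}

```text
clock: 26.98
position: [0.5486, 0.1686, 0.0976]
ee_rot: [0.976, 0.217, 0.001, -0.0]
ft_force: [3.7, -0.8, 5.5]
grip_width: 0.332
grasp_force: 69.3
```

```bash
python3 -c "
from h import *
tq(4)"
```

```text
tz [ 0.029  0.033 -0.023  0.066] mean 0.026 tau7 [ 0.024 -0.005 -0.101 -0.055] F [ 4.  -1.2  5.2] Ftool [ 3.1  2.8 -5.2] yaw -64.9 j7 -71.9 t 27.12 z 0.0976 g 0.341
```

>>> {"op": "play_rows", "data": {
  "plan": [0,0,5,0.0003,0.0003,0,0,0,0,9,0.0003,0.0003,0,0,0,0,9.4,0.0003,0.0003,0,0,0,0,9.7,0.0003,0.0003,0,0,0,0,10,0.0003,0.0003,0,0]
}}

```text
clock: 27.75
position: [0.5487, 0.1685, 0.0974]
ee_rot: [0.991, 0.131, 0.001, -0.0]
ft_force: [3.0, -2.1, 5.7]
grip_width: 0.338
grasp_force: 69.3
```

```bash
python3 -c "
from h import *
tq(4)"
```

```text
tz [0.165 0.077 0.118 0.056] mean 0.104 tau7 [-0.02  -0.048 -0.144 -0.098] F [ 3.  -0.9  5.4] Ftool [ 2.7  1.7 -5.4] yaw -74.9 j7 -80.9 t 27.90 z 0.0974 g 0.339
```

>>> {"op": "play_rows", "data": {
  "plan": [0,0,2,0,0,0,0,0,0,4,0,0,0,0,0,0,4.4,0,0,0,0,0,0,4.7,0,0,0,0,0,0,5,0,0,0,0]
}}

```text
clock: 28.52
position: [0.5487, 0.1684, 0.0974]
ee_rot: [0.996, 0.087, 0.001, -0.0]
ft_force: [3.4, -1.4, 6.0]
grip_width: 0.338
grasp_force: 69.3
```

```bash
python3 -c "
from h import *
tq(4);go(4,16)"
```

```text
tz [0.148 0.112 0.114 0.127] mean 0.125 tau7 [-0.046 -0.073 -0.168 -0.123] F [ 3.3 -1.5  5.5] Ftool [ 3.   2.1 -5.5] yaw -80.0 j7 -85.4 t 28.68 z 0.0974 g 0.340
4 [0.42879521 0.23392847] (array([-5.000e-02, -5.000e-02,  8.402e+01]), array([-0.1066, -0.0854,  0.0002]), 'curyaw -79.98 j7 -85.43') F [ 3.42 -1.91  5.54] tz [-0.15  -0.669  0.127] t 28.675 g 0.3404411522265871 z [0.54865868 0.16838367 0.09736257] j -85.4
```

>>> {"op": "play_rows", "data": {
  "plan": [0,0,1,0,0,0,0,0,0,2,0,0,0,0,0,0,2,0,0,0,0,0,0,2,0,0,0,0.65,0,0,2,0,0,0,0.65,0,0,2,0,0,-0.035,0.65,0,0,-6,0,0,-0.065,0.65,0,0,-16,-0.035,-0.028,-0.065,0.65,0,0,-26,-0.065,-0.052,-0.065,0.65,0,0,-36,-0.09,-0.07,-0.065,0.65,0,0,-46,-0.108,-0.085,-0.065,0.65,0,0,-56,-0.108,-0.085,-0.065,0.65,0,0,-66,-0.108,-0.085,-0.065,0.65,0,0,-76,-0.108,-0.085,-0.065,0.65,0,0,-86,-0.108,-0.085,-0.05,0.65,0,0,-96,-0.108,-0.085,-0.025,0.65,0,0,-96,-0.108,-0.085,0,0.65,0,0,-96,-0.108,-0.085,0,0.65]
}}

```text
clock: 30.92
position: [0.4257, 0.2327, 0.0954]
ee_rot: [0.602, 0.798, -0.002, -0.0]
ft_force: [-0.0, 0.3, 0.3]
grip_width: 0.651
grasp_force: 0.0
```

Run:
```python
from h import *
tq(2); go(4,16)
cv2.imwrite('pics/w5.png',viewer.camera('wrist')[:,:,::-1])
```

```text
tz [0.009 0.006] mean 0.008 tau7 [0.378 0.143] F [-0.1  0.2  0.3] Ftool [ 0.2 -0.  -0.3] yaw 15.9 j7 -11.2 t 30.98 z 0.0967 g 0.651
4 [0.42879521 0.23392847] (array([-0.1 ,  0.06, -0.06]), array([ 0.0001,  0.0024, -0.0003]), 'curyaw 15.94 j7 -11.21') F [-0.1   0.14  0.22] tz [-0.006 -0.002  0.006] t 30.975 g 0.6509898997121013 z [0.42655801 0.23316571 0.09667008] j -11.2
```

View pics/w5.png

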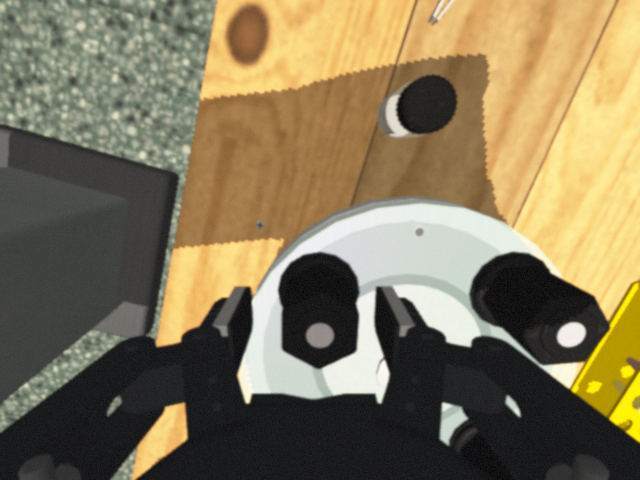

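Nut 4's stud is at (320,335), about 2 mm to the +y side of the pads' middle. Its flats are parallel.

>>> {"op": "play_rows", "data": {
  "plan": [0,0,0,0,0.0018,-0.0003,0.4,0,0,0,0,0.0018,-0.0003,0,0,0,0,0,0.0018,-0.0003,0,0,0,0,0,0.0018,-0.0003,0,0,0,5,0,0.0018,-0.0003,0,0,0,10,0,0.0018,-0.0003,0,0,0,11.1,0,0.0018,-0.0003,0,0,0,11.4,0,0.0018,-0.0003,0,0,0,11.7,0,0.0018,-0.0003,0,0,0,12,0,0.0018,-0.0003,0]
}}

```text
clock: 32.28
position: [0.429, 0.2344, 0.0983]
ee_rot: [0.682, 0.731, 0.0, -0.0]
ft_force: [-4.0, -2.2, 8.0]
grip_width: 0.337
grasp_force: 68.5
```

```bash
python3 -c "
from h import *
tq(4)"
```

```text
tz [ 0.072 -0.001  0.062  0.031] mean 0.041 tau7 [ 0.054  0.022 -0.082 -0.033] F [-3.8 -2.3  8.4] Ftool [-2.  -3.9 -8.4] yaw 3.9 j7 -22.6 t 32.42 z 0.0983 g 0.341
```

>>> {"op": "play_rows", "data": {
  "plan": [0,0,5,0,-0.0004,0,0,0,0,10,0,-0.0004,0,0,0,0,11.1,0,-0.0004,0,0,0,0,11.4,0,-0.0004,0,0,0,0,11.7,0,-0.0004,0,0,0,0,12,0,-0.0004,0,0]
}}

```text
clock: 33.17
position: [0.429, 0.2344, 0.0981]
ee_rot: [0.755, 0.656, 0.001, -0.0]
ft_force: [-0.9, -0.2, 6.2]
grip_width: 0.336
grasp_force: 69.0
```

```bash
python3 -c "
from h import *
tq(4)"
```

```text
tz [ 0.06   0.022 -0.003  0.041] mean 0.030 tau7 [ 0.02  -0.01  -0.113 -0.065] F [-0.9 -0.8  6.5] Ftool [-0.9 -0.7 -6.5] yaw -8.0 j7 -34.2 t 33.33 z 0.0981 g 0.336
```

>>> {"op": "play_rows", "data": {
  "plan": [0,0,4,0,0,0,0,0,0,7,0,0,0,0,0,0,7.4,0,0,0,0,0,0,7.7,0,0,0,0,0,0,8,0,0,0,0]
}}

```text
clock: 33.95
position: [0.429, 0.2343, 0.098]
ee_rot: [0.798, 0.602, 0.001, -0.0]
ft_force: [0.2, -2.0, 6.0]
grip_width: 0.337
grasp_force: 69.0
```

```bash
python3 -c "
from h import *
tq(4)"
```

```text
tz [0.097 0.117 0.076 0.026] mean 0.079 tau7 [-0.015 -0.046 -0.149 -0.1  ] F [ 0.2 -1.3  6.1] Ftool [-1.2  0.5 -6.1] yaw -15.9 j7 -41.9 t 34.10 z 0.0980 g 0.340
```

>>> {"op": "play_rows", "data": {
  "plan": [0,0,3,0,0,0,0,0,0,6,0,0,0,0,0,0,6.4,0,0,0,0,0,0,6.7,0,0,0,0,0,0,7,0,0,0,0]
}}

```text
clock: 34.72
position: [0.4291, 0.2343, 0.0979]
ee_rot: [0.834, 0.552, 0.001, -0.0]
ft_force: [0.7, -1.0, 5.9]
grip_width: 0.34
grasp_force: 68.9
```

```bash
python3 -c "
from h import *
tq(4)"
```

```text
tz [0.17  0.141 0.137 0.144] mean 0.148 tau7 [-0.055 -0.075 -0.177 -0.129] F [ 0.7 -1.   6. ] Ftool [-0.7  1.1 -6. ] yaw -22.9 j7 -48.6 t 34.88 z 0.0979 g 0.337
```

>>> {"op": "play_rows", "data": {
  "plan": [0,0,0,0,0,0,0.65,0,0,0,0,0,0,0.65,0,0,0,0,0,0,0.65]
}}

```text
clock: 35.25
position: [0.4283, 0.2341, 0.0971]
ee_rot: [0.834, 0.552, -0.0, -0.0]
ft_force: [0.4, 0.5, 0.6]
grip_width: 0.653
grasp_force: 0.0
```

Run:
```python
from h import *
tq(1)
a=cv2.imread('pics/w5.png'); b=viewer.camera('wrist')[:,:,::-1]
f=lambda x:np.clip(cv2.resize(x[265:395,250:390],None,fx=2.8,fy=2.8,interpolation=cv2.INTER_CUBIC)*2.5,0,255).astype(np.uint8)
cv2.imwrite('pics/sb.png',np.hstack([f(a),f(b)])); cv2.imwrite('pics/w6.png',b)
go(1,-64)
```

```text
tz [-0.022] mean -0.022 tau7 [0.014] F [0.4 0.5 0.6] Ftool [ 0.6  0.1 -0.6] yaw -23.0 j7 -48.7 t 35.25 z 0.0971 g 0.653
1 [0.52107633 0.26038966] (array([-1.000e-02,  1.000e-02,  4.098e+01]), array([0.0605, 0.0751, 0.0001]), 'curyaw -23.02 j7 -48.69') F [ 0.89  0.01 -0.88] tz [ 0.008 -0.086  0.011] t 35.3 g 0.6512560700796928 z [0.42828195 0.23406791 0.09712728] j -48.7
```

View pics/sb.png

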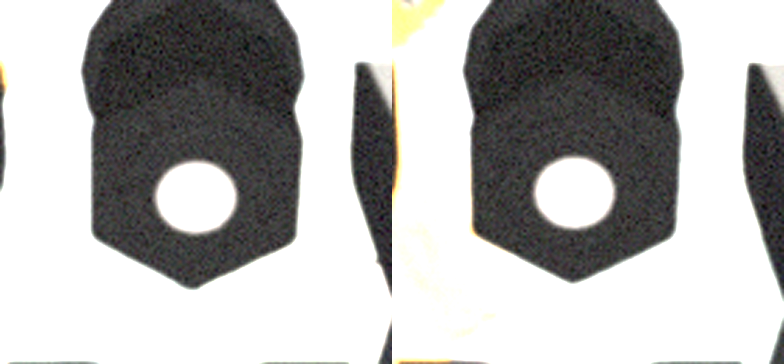

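The right crop shows nut 4's flats still parallel to the pads after letting go, corners at (474,235) and (676,232). It sprang back only 1–2°. Everything bites, so I'll start the second round here at nut 4, then nut 2.

>>> {"op": "play_rows", "data": {
  "plan": [0,0,0,0,0.0003,0,0,0,0,0,0,0.0003,0,0,0,0,0,0,0.0003,0,0,0,0,0,0,0.0003,0,0,0,0,5,0,0.0003,0,0,0,0,10,0,0.0003,0,0,0,0,15,0,0.0003,0.0002,0,0,0,20,0,0.0003,0.0003,0,0,0,25,0,0.0003,0.0003,0,0,0,29,0,0.0003,0.0004,0,0,0,29.4,0,0.0003,0.0004,0,0,0,29.7,0,0.0003,0.0004,0,0,0,30,0,0.0003,0.0004,0]
}}

```text
clock: 36.92
position: [0.4288, 0.234, 0.097]
ee_rot: [0.948, 0.317, 0.0, -0.0]
ft_force: [-1.1, -1.4, 6.1]
grip_width: 0.336
grasp_force: 69.5
```

```bash
python3 -c "
from h import *
tq(4)"
```

```text
tz [0.282 0.313 0.25  0.286] mean 0.283 tau7 [-0.215 -0.246 -0.347 -0.299] F [-1.1 -1.4  6.1] Ftool [-1.8  0.5 -6.1] yaw -53.0 j7 -77.3 t 37.08 z 0.0970 g 0.340
```

>>> {"op": "play_rows", "data": {
  "plan": [0,0,5,0,0,0,0,0,0,9,0,0,0.0002,0,0,0,13,0,0,0.0002,0,0,0,13,0,0,0.0002,0,0,0,13,0,0,0.0002,0.65,0,0,13,0,0,0.0002,0.65,0,0,13,0,0,-0.035,0.65,0,0,4,0,0,-0.065,0.65,0,0,-5,0.015,0.032,-0.065,0.65,0,0,-14,0.03,0.064,-0.065,0.65,0,0,-23,0.045,0.096,-0.065,0.65,0,0,-32,0.0566,0.1246,-0.065,0.65,0,0,-32,0.0566,0.1246,-0.055,0.65,0,0,-32,0.0566,0.1246,-0.03,0.65,0,0,-32,0.0566,0.1246,0,0.65,0,0,-32,0.0566,0.1246,0,0.65,0,0,-32,0.0566,0.1246,0,0.65]
}}

```text
clock: 39.2
position: [0.5489, 0.1689, 0.0976]
ee_rot: [0.825, 0.566, 0.0, -0.0]
ft_force: [-0.8, 0.7, 0.1]
grip_width: 0.646
grasp_force: 0.0
```

Run:
```python
from h import *
tq(1)
cv2.imwrite('pics/w7.png',cv2.resize(viewer.camera('wrist')[:,:,::-1][200:440,160:480],None,fx=2,fy=2))
```

```text
tz [-0.009] mean -0.009 tau7 [-0.024] F [-0.8  0.7  0.1] Ftool [ 0.4 -1.  -0.1] yaw -21.1 j7 -27.4 t 39.20 z 0.0976 g 0.646
```

View pics/w7.png

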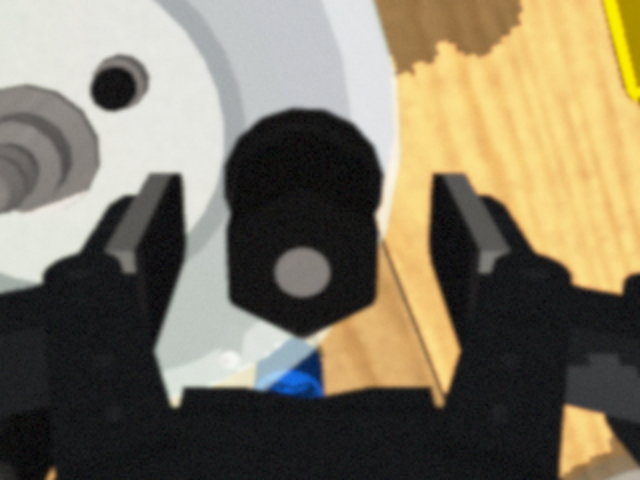

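Nut 2's stud is at (302,272) in the crop and the pads' middle is at about 308, so it is 1 mm off to −y. The flats are parallel.

>>> {"op": "play_rows", "data": {
  "plan": [0,0,0,0,-0.001,0,0,0,0,0,0,-0.001,0,0,0,0,0,0,-0.001,0,0,0,0,0,0,-0.001,0,0,0,0,5,0,-0.001,0,0,0,0,10,0,-0.001,0,0,0,0,15,0,-0.001,0.0002,0,0,0,20,0,-0.001,0.0003,0,0,0,25,0,-0.001,0.0003,0,0,0,29,0,-0.001,0.0004,0,0,0,29.4,0,-0.001,0.0004,0,0,0,29.7,0,-0.001,0.0004,0,0,0,30,0,-0.001,0.0004,0]
}}

```text
clock: 40.88
position: [0.5485, 0.1688, 0.0975]
ee_rot: [0.943, 0.333, 0.001, -0.0]
ft_force: [0.1, -1.3, 5.2]
grip_width: 0.339
grasp_force: 69.0
```

```bash
python3 -c "
from h import *
tq(4)"
```

```text
tz [0.304 0.265 0.289 0.187] mean 0.261 tau7 [-0.225 -0.22  -0.289 -0.241] F [-0.  -1.1  5.3] Ftool [-0.7  0.8 -5.3] yaw -51.0 j7 -54.3 t 41.02 z 0.0975 g 0.337
```

>>> {"op": "play_rows", "data": {
  "plan": [0,0,5,0,0,0,0,0,0,10,0,0,0.0002,0,0,0,14,0,0,0.0002,0,0,0,14,0,0,0.0002,0,0,0,14,0,0,0.0002,0,0,0,14,0,0,0.0002,0.65,0,0,14,0,0,0.0002,0.65,0,0,14,0,0,-0.035,0.65,0,0,15,0,0,-0.065,0.65,0,0,15,0.012,-0.03,-0.065,0.65,0,0,15,0.024,-0.06,-0.065,0.65,0,0,15,0.0351,-0.0886,-0.065,0.65,0,0,15,0.0351,-0.0886,-0.055,0.65,0,0,15,0.0351,-0.0886,-0.03,0.65,0,0,15,0.0351,-0.0886,0,0.65,0,0,15,0.0351,-0.0886,0,0.65,0,0,15,0.0351,-0.0886,0,0.65]
}}

```text
clock: 43.15
position: [0.5202, 0.2592, 0.0974]
ee_rot: [0.978, 0.207, 0.0, -0.0]
ft_force: [0.8, -0.7, 0.9]
grip_width: 0.653
grasp_force: 0.0
```

Run:
```python
from h import *
tq(1)
im=viewer.camera('wrist'); cv2.imwrite('pics/w8.png',im[:,:,::-1])
g=im.max(2)
for v in (310,318,326): # dark runs between pads
    r=g[v,235:400]<60; e=np.flatnonzero(np.diff(r.astype(int)))+235; print(v,e)
b=(g[320:350,290:340]>75).astype(np.uint8); mm=cv2.moments(b,True); print('stud',290+mm['m10']/mm['m00'],320+mm['m01']/mm['m00'])
```

```text
tz [-0.026] mean -0.026 tau7 [0.021] F [ 0.8 -0.7  0.9] Ftool [ 0.4  1.  -0.9] yaw -66.1 j7 -77.0 t 43.15 z 0.0974 g 0.653
310 [250 274 348 375 392]
318 [251 274 306 316 348 374 396]
326 [250 274 297 325 348 375]
stud 311.3352059925094 330.4157303370786
```

Nut 1's edges (274 to 348) are constant over the rows, and the pads run from 251 to 375. It is centred and aligned.

>>> {"op": "play_rows", "data": {
  "plan": [0,0,0,0,-0.0005,0,0,0,0,0,0,-0.0005,0,0,0,0,0,0,-0.0005,0,0,0,0,0,0,-0.0005,0,0,0,0,5,0,-0.0005,0,0,0,0,10,0,-0.0005,0,0,0,0,15,0,-0.0005,0.0002,0,0,0,20,0,-0.0005,0.0003,0,0,0,25,0,-0.0005,0.0003,0,0,0,29,0,-0.0005,0.0004,0,0,0,29.4,0,-0.0005,0.0004,0,0,0,29.7,0,-0.0005,0.0004,0,0,0,30,0,-0.0005,0.0004,0]
}}

```text
clock: 44.82
position: [0.52, 0.2606, 0.0972]
ee_rot: [0.999, -0.053, 0.001, -0.001]
ft_force: [0.8, -0.9, 6.2]
grip_width: 0.341
grasp_force: 68.9
```

```bash
python3 -c "
from h import *
tq(4)"
```

```text
tz [0.246 0.25  0.2   0.155] mean 0.213 tau7 [-0.169 -0.196 -0.287 -0.243] F [-0.  -0.5  6.3] Ftool [ 0.   0.5 -6.3] yaw -96.0 j7 -103.1 t 44.98 z 0.0973 g 0.340
```

>>> {"op": "play_rows", "data": {
  "plan": [0,0,5,0,0,0,0,0,0,10,0,0,0.0002,0,0,0,16,0,0,0.0002,0,0,0,16,0,0,0.0002,0,0,0,16,0,0,0.0002,0,0,0,16,0,0,0.0002,0.65,0,0,16,0,0,0.0002,0.65,0,0,16,0,0,-0.035,0.65,0,0,7,0,0,-0.065,0.65,0,0,-3,-0.013,0.032,-0.065,0.65,0,0,-13,-0.026,0.064,-0.065,0.65,0,0,-23,-0.039,0.096,-0.065,0.65,0,0,-23,-0.0521,0.125,-0.065,0.65,0,0,-23,-0.0521,0.125,-0.055,0.65,0,0,-23,-0.0521,0.125,-0.03,0.65,0,0,-23,-0.0521,0.125,0,0.65,0,0,-23,-0.0521,0.125,0,0.65,0,0,-23,-0.0521,0.125,0,0.65]
}}

```text
clock: 47.22
position: [0.4549, 0.1413, 0.0967]
ee_rot: [0.989, 0.147, 0.0, 0.0]
ft_force: [0.4, 0.1, -0.1]
grip_width: 0.652
grasp_force: 0.0
```

Run:
```python
from h import *
tq(1)
im=viewer.camera('wrist'); cv2.imwrite('pics/w9.png',im[:,:,::-1])
g=im.max(2)
for v in (310,318,326):
    r=g[v,235:400]<60; e=np.flatnonzero(np.diff(r.astype(int)))+235; print(v,e)
```

```text
tz [-0.065] mean -0.065 tau7 [0.044] F [ 0.4  0.1 -0.1] Ftool [0.4 0.1 0.1] yaw -73.1 j7 -79.8 t 47.23 z 0.0967 g 0.652
310 [250 276 349 375 392]
318 [251 275 350 375 396]
326 [250 275 300 324 349 375 398]
```

Nut 3 is centred and aligned: its edges are at 275 to 349 and the pads at 250 to 375.

>>> {"op": "play_rows", "data": {
  "plan": [0,0,0,0,0,0,0,0,0,0,0,0,0,0,0,0,0,0,0,0,0,0,0,0,0,0,0,0,0,0,5,0,0,0,0,0,0,10,0,0,0,0,0,0,15,0,0,0.0002,0,0,0,20,0,0,0.0003,0,0,0,25,0,0,0.0003,0,0,0,29,0,0,0.0004,0,0,0,29.4,0,0,0.0004,0,0,0,29.7,0,0,0.0004,0,0,0,30,0,0,0.0004,0]
}}

```text
clock: 48.9
position: [0.4549, 0.1418, 0.0966]
ee_rot: [0.994, -0.113, 0.0, -0.001]
ft_force: [-2.9, -0.9, 11.0]
grip_width: 0.344
grasp_force: 68.8
```

```bash
python3 -c "
from h import *
tq(4)"
```

```text
tz [0.259 0.204 0.233 0.245] mean 0.235 tau7 [-0.19  -0.218 -0.309 -0.265] F [-2.8 -1.  11.2] Ftool [ -2.5   1.6 -11.2] yaw -103.0 j7 -105.1 t 49.05 z 0.0966 g 0.340
```

>>> {"op": "play_rows", "data": {
  "plan": [0,0,5,0,0,0,0,0,0,10,0,0,0,0,0,0,14,0,0,0,0,0,0,14.4,0,0,0,0,0,0,14.7,0,0,0,0,0,0,15,0,0,0,0]
}}

```text
clock: 49.8
position: [0.4549, 0.1419, 0.0965]
ee_rot: [0.97, -0.242, 0.0, -0.001]
ft_force: [-1.2, -0.3, 8.2]
grip_width: 0.342
grasp_force: 69.2
```

```bash
python3 -c "
from h import *
tq(4)"
```

```text
tz [0.294 0.282 0.281 0.308] mean 0.291 tau7 [-0.216 -0.246 -0.344 -0.299] F [-0.8 -0.   7.2] Ftool [-0.7  0.4 -7.2] yaw -118.0 j7 -118.3 t 49.95 z 0.0965 g 0.341
```

>>> {"op": "play_rows", "data": {
  "plan": [0,0,4,0,0,0,0,0,0,6,0,0,0,0,0,0,6,0,0,0,0,0,0,6,0,0,0,0.65,0,0,6,0,0,0,0.65,0,0,6,0,0,-0.035,0.65,0,0,-4,0,0,-0.065,0.65,0,0,-14,0.001,-0.03,-0.065,0.65,0,0,-24,0.001,-0.06,-0.065,0.65,0,0,-34,0.002,-0.09,-0.065,0.65,0,0,-44,0.002,-0.12,-0.065,0.65,0,0,-54,0.002,-0.135,-0.065,0.65,0,0,-64,0.002,-0.135,-0.055,0.65,0,0,-68,0.002,-0.135,-0.03,0.65,0,0,-68,0.002,-0.135,0,0.65,0,0,-68,0.002,-0.135,0,0.65,0,0,-68,0.002,-0.135,0,0.65]
}}

```text
clock: 52.08
position: [0.5201, 0.2596, 0.0966]
ee_rot: [0.94, 0.341, 0.0, -0.0]
ft_force: [0.2, 0.4, 0.2]
grip_width: 0.647
grasp_force: 0.0
```

Run:
```python
from h import *
tq(1)
m=viewer.camera_model('wrist'); im=viewer.camera('wrist'); cv2.imwrite('pics/w10.png',im[:,:,::-1])
g=im.max(2)
for v in (306,312,318,324,330,336,342,348,354):
    r=g[v,235:400]<60; e=np.flatnonzero(np.diff(r.astype(int)))+235; print(v,e)
```

```text
tz [0.071] mean 0.071 tau7 [0.011] F [0.2 0.4 0.2] Ftool [ 0.4 -0.2 -0.2] yaw -50.1 j7 -63.7 t 52.08 z 0.0966 g 0.647
306 [235 250 276 349 375 390]
312 [251 275 350 375 393]
318 [251 275 308 318 349 374 396]
324 [251 276 300 326 350 375]
330 [250 276 298 327 350 375 398]
336 [248 277 300 326 350 377]
342 [246 277 307 319 350 379]
348 [244 280 342 381]
354 [242 295 331 378]
```

Nut 1 (edges 275–277 and 349–350) sprang back only about 2°. I'll top it up slightly and read the torque.

>>> {"op": "play_rows", "data": {
  "plan": [0,0,0,0,0,0,0,0,0,0,0,0,0,0,0,0,0,0,0,0,0,0,0,0,0,0,0,0,0,0,3,0,0,0,0,0,0,5,0,0,0,0,0,0,5.4,0,0,0,0,0,0,5.7,0,0,0,0,0,0,6,0,0,0,0]
}}

```text
clock: 53.25
position: [0.5201, 0.2597, 0.0968]
ee_rot: [0.956, 0.292, 0.001, -0.0]
ft_force: [-1.7, -1.1, 7.2]
grip_width: 0.336
grasp_force: 69.5
```

```bash
python3 -c "
from h import *
tq(4)"
```

```text
tz [0.342 0.291 0.287 0.3  ] mean 0.305 tau7 [-0.235 -0.264 -0.357 -0.312] F [-1.  -1.4  6.9] Ftool [-1.6  0.6 -6.9] yaw -56.0 j7 -69.0 t 53.40 z 0.0968 g 0.335
```

>>> {"op": "play_rows", "data": {
  "plan": [0,0,6,0,0,0,0.65,0,0,6,0,0,0,0.65,0,0,6,0,0,-0.035,0.65,0,0,6,0,0,-0.07,0.65,0,0,6,0,0,-0.12,0.65,0,0,6,0,0,-0.12,0.65,0,0,6,0,0,-0.12,0.65]
}}

```text
clock: 54.28
position: [0.5193, 0.2596, 0.2153]
ee_rot: [0.97, 0.242, -0.0, -0.0]
ft_force: [0.2, 0.1, -0.8]
grip_width: 0.65
grasp_force: 0.0
```

```bash
python3 -c "
from h import *
tq(1); print(manip.hand_in())"
```

```text
tz [0.038] mean 0.038 tau7 [0.01] F [ 0.2  0.1 -0.8] Ftool [0.2 0.  0.8] yaw -62.0 j7 -79.0 t 54.27 z 0.2153 g 0.650
the job is handed in; nothing more can be done
None
```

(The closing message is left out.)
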